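# Aim the photo lamp, then turn and hold the cup at the front arrow

## Robot

A 6-joint arm with a two-finger parallel gripper is mounted at the origin on the work surface. World frame = base frame: x ahead of the robot, y to its left, z up, the work surface at z = 0. Lengths are in mm, angles in rad, forces in N, time in s.
With the tool pointing down it reaches from about 300 to 775 mm from the base axis. Payload 14.6 kg.
Tool frame: the origin (TCP) lies midway between the tips of the shut fingers; the grasp point (between the pads) lies 19 mm behind it; x points along the fingers, y is the direction in which the jaws open and shut, and the axes are right-handed (so a half turn about x gives the same grasp; the last joint's range is limited). The gripper opens to 85 mm and grips with 20 to 120 N. Pads are 22 mm wide; open, the fingers measure 114 mm over their backs; the gripper's body (76 mm by 85 mm) begins 54 mm behind the grasp point. The pads swing forward as they close: fully open they stand 13 mm farther back than shut.
Start: joints at [1.173, 0.3, 1.521, -0, 1.321, -0.067], TCP at [178.637, 520.171, 203.081] pointing down, gripper open.
Joint ranges: [-3.03, 3.03], [-0.79, 2.21], [0.23, 2.52], [-1.04, 4.18], [0, 3.07], [-2.55, 2.55]. Speed limits (rad/s): [2.22, 2.22, 2.57, 3.14, 3.14, 3.14].

## Interface

Orientations are given as a unit quaternion [x, y, z, w].
In Python, from cell import read_state, grab_frame, close_job gives the robot as it stands.
- The arm moves only by the shell command python3 -m pendant 'ROWS' [FORCE]. ROWS is JSON, one flat list of numbers, 7 for each row, row after row: the shift along the world's x, y, z each as a share of 200 mm, from -1 to 1, then the turn, a rotation vector about the world's x, y, z each as a share of 180 degrees, from -1 to 1, then the opening, from -1 (shut) to 1 (fully open). In form: [x, y, z, ax, ay, az, hand, x, y, z, ax, ay, az, hand, ...]. A call has 1 to 5 rows; each row is the pose to reach, as a shift and turn from the pose commanded when the call began, turning the shorter way round; what a row does not reach only later rows make up. A row lasts 1/10 s, in which the tool goes at most 50 mm and 8.59 degrees, less where a joint would pass 70% of its speed; a pose out of reach is approached as far as the arm can. A call with a number of a shift or a turn outside -1 to 1 is refused whole. A call with a gripper value outside its range is refused whole. The fingers move at their own pace and stop on an object; FORCE is the grip in N (left out, the last holds). Time passes only in rows, so rows that repeat a pose let the fingers close. It gives the time, the measured TCP pose, the force and the opening at its end, in the units of the state.
- read_state(): the state, without advancing time (a new reading comes with each control period).
- grab_frame(name): name is "scene" or "top" or "wrist"; returns a dict with "image" (480x640x3 uint8, red, green, blue), "range_z" (480x640 float32, mm along the optical axis (not along the pixel's ray), 0 where there is no reading), "fx", "fy", "cx", "cy" (pixels), "rvec" (rotation vector, rad) and "tvec" (3), from world to camera coordinates, as OpenCV has them; the wrist camera has in their place "tool_from_camera" (4x4, takes a point from camera to tool coordinates, whose origin is the TCP and whose axes are the tool frame's). Camera axes: x right, y down, z forward; pixel columns grow to the right and rows downward; lengths in mm; the calibration is good to about 2 mm. A picture is of the moment at which its call begins: read the wrist's pose just before it.
- close_job(): hands the job in, once; it reports no verdict.
The state is a dict: "t": time; "q": joint angles; "dq": joint speeds; "joint_torque": joint torques, N m; "eef_pos": TCP position; "tcp_rot": TCP orientation; "force": force on the tool from outside, world axes, zero at the start; "wrist_torque": the same for the moment, N m; "opening": finger opening in mm.
Only numpy, scipy, OpenCV 4.12 (cv2) and the standard library are available. Lean on these libraries where they do the work, as an engineer would, in place of code of your own. Each camera call takes 0.05 s, during which the arm holds its last target. There are 200 camera calls.

## Task

To photograph the cup for a sale, first aim the lamp with its aim knob so that its black needle points straight at the red tab (not the green one). Then take the turntable by its black finger post and turn it until the aluminium cup with the red band stands in front, centred on the red arrow beside the phone. Finish still gripping the post to hold the turntable still; do not touch the lamp head or the things on the turntable, and keep them all standing on it.

Things in the scene. Friction and masses are not known exactly. Their poses are not given: they have to be found in the camera images.
- base: Fixed grey foot of the turntable; origin on the turntable's vertical axis, at slab level. Its +x axis is the FRONT direction: along it, outside the platter, lie a red arrow on a white strip (185 to 260 mm from the axis, pointing inwards) and a phone on a stand (300 mm from the axis, 190 mm tall)
- front_spot (a point): Fixed point (it does not turn with the platter) on the front line, 100 mm from the turntable's axis along base +x, at the height of the platter's top: the cup's centre must come to stand on the line from the axis through this point, about at this point
- platter (a joint): Angle of the white plastic platter (360 mm diameter, 13 mm thick, top face 37 mm above the slab), rad, positive anticlockwise from above; 0 at the start. It turns at least 2 rad either way without limit stops, with light bearing friction (about 0.03 N m), and stays where it is left. Loose things stand on it and ride along by friction; jerky turning would make them slide
- post: Black upright round finger post fixed on the platter, 20 mm diameter, 60 mm tall, 150 mm from the turntable's axis; origin at the centre of its foot, on the platter's top (37 mm above the slab). It starts on the side of the platter nearest the robot, roughly opposite the front arrow
- post_top (a point): Centre of the top of the finger post, 97 mm above the slab
- cup: Aluminium cup with a red band, loose on the platter, rim diameter 68 mm, 85 mm tall; origin at the centre of its underside, about 100 mm from the axis; starts 0.4 to 1.15 rad to the left or right of the front direction
- pot: Grey ceramic pot, loose on the platter, rim diameter 84 mm, 75 mm tall; origin at the centre of its underside; about 90 degrees from the cup, on the other side of the front direction
- shoe_tree: Blue plastic shoe tree with an aluminium bar, about 150 x 48 x 48 mm, loose, lying radially on the platter to one side of the post; origin at the middle of its underside, about 100 mm from the axis
- brush: Black stiff brush, 130 x 42 x 41 mm, bristles down, loose, lying radially on the platter to the other side of the post; origin at the middle of its underside, about 100 mm from the axis
- knob_grip (a point): Point on the vertical axis of the aim knob, at the height to grip, 78 mm above the slab. The knob's grip is an upright bar 50 mm long, 14 mm wide and 34 mm tall (56 to 90 mm above the slab) on a 48 mm round skirt, on the robot's side of the lamp housing's top (housing 240 x 130 mm, 50 mm tall)
- aim_knob (a joint): Angle of the aim knob, rad, positive anticlockwise from above, limits -1.8 to 1.8; 0 at the start, where the bar points along the lamp housing's length, at the lamp head's column. Light friction (0.03 N m), stays where left. The lamp head and needle turn the same way by half the knob's angle
- lamp_head: Lamp head on a thin column with the needle; origin on the column's vertical axis, at slab level, 140 mm from the knob's axis. The black needle lies flat over the white dial along this body's -x axis, 12 to 78 mm from the axis, at 55 mm above the slab. The head is a black box 50 x 70 x 44 mm, from 70 to 114 mm above the slab, its middle 20 mm from the axis on the side away from the needle
- needle_tip (a point): Free end of the needle, 78 mm from the lamp head's axis, 55 mm above the slab
- red_tab: Red round tab fixed on the lamp's white dial, 14 mm diameter, top 55 mm above the slab; origin on its vertical axis at slab level, 84 to 102 mm from the lamp head's axis and 0.25 to 0.5 rad to one side of the needle's start
- green_tab: Green tab like the red one, on the other side of the needle: not the one to aim at

How it is judged (in metres and radians):
On the way, in this order (a step that is already met when the one before it is completed fails the run):
1. the lamp's needle points at the red tab (tab centre within 5 mm of the needle's line) (y of red_tab in the frame of lamp_head between -0.005 and 0.005 m), for 0.3 s.
2. the cup stands at the front arrow (within 12 mm sideways) with the finger post gripped (y of cup in the frame of base between -0.012 and 0.012 m and x of cup in the frame of base above 0.07 m and contact force between the fingers and post above 4 N), for 0.2 s.
At the end, for the whole second after the job is handed in: Needle's line within 5 mm of the red tab's centre; cup centred within 12 mm on the front line, 70-130 mm out; post gripped (over 4 N), platter still (under 0.03 rad/s); cup, pot, shoe tree and brush upright (0.1 rad) on the platter, within 130 mm of its axis (all of step 1 and all of step 2 and x of cup in the frame of base below 0.13 m and velocity of joint platter between -0.03 and 0.03 rad/s and angle between each of cup, pot, shoe_tree, brush's own z axis and vertical below 0.1 rad and height (world z) of each of cup, pot, shoe_tree, brush above 0.03 m and horizontal distance between each of pot, shoe_tree, brush and base below 0.13 m); the arm keeps its last pose, push and grip.
It fails at once if the robot touches the things on the turntable (over 1 N) (contact force between any of the fingers, the arm and cup above 1 N or contact force between any of the fingers, the arm and pot above 1 N or contact force between any of the fingers, the arm and shoe_tree above 1 N or contact force between any of the fingers, the arm and brush above 1 N).
It fails at once if the robot touches the lamp head instead of the knob (over 1 N) (contact force between any of the fingers, the arm and lamp_head above 1 N).
It also fails if it takes over 48 s, if anything falls off the work surface, if the arm or the gripper's body presses on something with over 40 N, if the wrist force passes 120 N, or if a joint passes its speed limit or range.

## Working session

There is one attempt and no reset: what is moved stays moved. The work goes in short steps, Python scripts to look and compute and a shell command to move; the robot and the scene stay as the last step left them, time stands still between calls to the robot, and variables do not carry over. Pictures are saved under pics/ and viewed, about 8 in all and at most 12, crops included, and the job is handed in when it is done.

```bash
ls; mkdir -p pics; cat > h.py <<'E'
import numpy as np, cv2
from cell import read_state, grab_frame
from scipy.spatial.transform import Rotation as R
def world(f):
    "HxWx3 world points for a fixed camera frame"
    z=f["range_z"]; v,u=np.indices(z.shape)
    c=np.stack([(u-f["cx"])/f["fx"]*z,(v-f["cy"])/f["fy"]*z,z],-1)
    if "rvec" in f:
        M=cv2.Rodrigues(np.array(f["rvec"],float))[0]
        return (c-np.array(f["tvec"]).ravel())@M
    s=f["state"]; T=np.array(f["tool_from_camera"])
    return R.from_quat(s["tcp_rot"]).apply((c@T[:3,:3].T+T[:3,3]).reshape(-1,3)).reshape(c.shape)+s["eef_pos"]
def shot(n,name):
    s=read_state(); f=grab_frame(n); f["state"]=s
    cv2.imwrite(f"pics/{name}.png",f["image"][...,::-1]); np.savez(f"pics/{name}.npz",im=f["image"],w=world(f),z=f["range_z"])
    return f
E
python3 - <<'E'
from h import *
s=read_state(); print(s)
shot("top","top0"); shot("scene","scene0")
E
```

```text
pics
{'t': 0.0, 'q': array([ 1.17343254e+00,  3.00467005e-01,  1.52159613e+00, -6.01259858e-06,
        1.32067822e+00, -6.65947562e-02]), 'dq': array([ 4.91460118e-04, -1.72246182e-04, -5.13305439e-04, -1.71474109e-03,
       -3.26008103e-05,  5.77035835e-04]), 'joint_torque': array([ 1.29331554e-03, -5.43487787e+01, -3.61800671e+01, -5.60995670e-05,
        4.05126149e-03,  1.36413547e-06]), 'eef_pos': array([178.52199925, 519.93938255, 202.51720922]), 'tcp_rot': array([ 0.11601587,  0.69754974, -0.11680731,  0.697367  ]), 'force': array([0.17315727, 0.46915933, 0.02628469]), 'wrist_torque': array([0.00674305, 0.00800162, 0.00922004]), 'opening': 85.48402607729525}
```

View pics/top0.png

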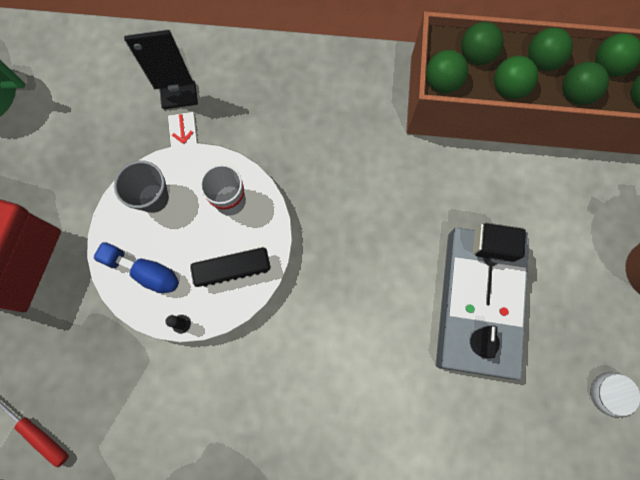

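View pics/scene0.png

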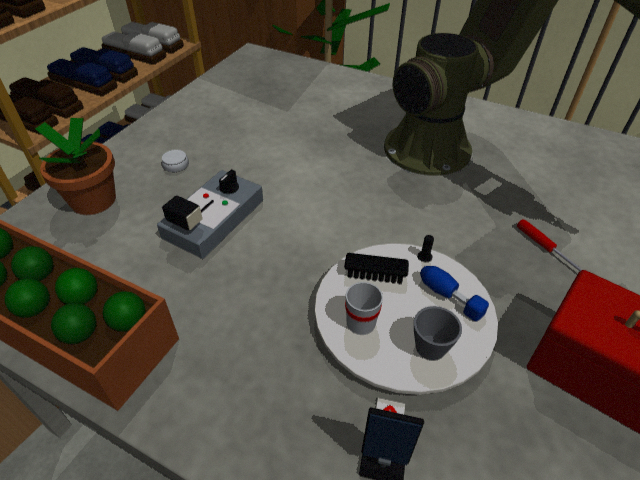

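Top view: the platter is centred near (190,242), arrow (182,130), cup (223,188), pot (140,187), post (178,323). The lamp is on the right: knob (486,342), needle tip (489,304), red tab (504,312), green tab (470,309). The scene view shows the same arrangement from the front.

```bash
python3 - <<'E'
from h import *
d=np.load("pics/top0.npz"); im=d["im"].astype(int); w=d["w"]
r,g,b=im[...,0],im[...,1],im[...,2]
def box(u0,v0,u1,v1):
    m=np.zeros(r.shape,bool); m[v0:v1,u0:u1]=1; return m
def rep(n,m): print(n,m.sum(),np.median(w[m],0).round(1),"mean",w[m].mean(0).round(1))
z=w[...,2]
rep("red",box(495,303,514,321)&(r>150)&(g<80)); rep("green",box(460,300,480,318)&(g>120)&(r<100))
rep("knobbar",box(460,320,510,365)&(z>80)&(z<100))
rep("post",box(155,300,200,345)&(z>85)&(z<105))
m=box(80,130,310,350)&(z>31)&(z<42)&(r>180)
pts=w[m][:,:2]; (c,rad)=cv2.minEnclosingCircle(pts.astype(np.float32)); print("platter",c,rad,z[m].mean())
rep("arrow",box(160,105,205,150)&(r>150)&(g<90))
rep("cup rim",box(195,160,250,220)&(z>115)); rep("pot rim",box(110,155,170,215)&(z>105))
for n,bx in (("cup",(195,160,250,220)),("pot",(110,155,170,215))):
    m=box(*bx)&(z>(115 if n=="cup" else 105)); print(n,cv2.minEnclosingCircle(w[m][:,:2].astype(np.float32)))
nd=box(480,262,500,310)&(r<70)&(z<62)&(z>48); rep("needle",nd)
print(cv2.fitLine(w[nd][:,:2].astype(np.float32),2,0,.01,.01).ravel(), w[nd].min(0),w[nd].max(0))
rep("head",box(470,215,530,265)&(z>105)&(z<120))
hh=box(430,215,535,385)&(z>44)&(z<57)
print("housing",cv2.minAreaRect(w[hh][:,:2].astype(np.float32)))
for n,c in (("shoe",(b-r>60)),("brush",(r<60)&(z>60))):
    m=box(85,230,280,300)&c; print(n,cv2.minAreaRect(w[m][:,:2].astype(np.float32)),z[m].max())
kb=box(460,320,510,365)&(z>80)&(z<100); print("bar",cv2.minAreaRect(w[kb][:,:2].astype(np.float32)))
E
```

```text
red 46 [ 512.7 -390.7   54.7] mean [ 510.1 -384.5   72.8]
green 48 [ 511.7 -335.2   54.6] mean [ 511.6 -335.2   54.6]
knobbar 340 [ 458.9 -359.    89.4] mean [ 459.2 -359.2   88.9]
post 143 [440.2 139.8  96.7] mean [440.3 139.8  96.1]
platter (589.9972534179688, 152.41441345214844) 179.93544006347656 37.03034940939442
arrow 129 [796.1 207.6   7.3] mean [797.6 204.6  14. ]
cup rim 347 [663.8  90.9 120.9] mean [651.8  82.  160. ]
pot rim 614 [656.4 229.6 111. ] mean [647.9 218.2 135.7]
cup ((546.1141967773438, 3.157501220703125), 181.5421600341797)
pot ((536.3593139648438, 81.60504150390625), 229.05316162109375)
needle 106 [ 555.4 -365.7   56.2] mean [ 557.4 -365.4   56.1]
[ 9.9975973e-01 -2.1920063e-02  5.5738165e+02 -3.6543314e+02] [ 521.33515441 -371.42331499   53.34550882] [ 592.16325876 -358.39131367   61.6346612 ]
head 1392 [ 617.4 -366.9  112.8] mean [ 617.6 -367.1  112.4]
housing ((529.5140380859375, -364.1585998535156), (131.09619140625, 240.34536743164062), 87.17240142822266)
shoe ((476.30889892578125, 92.96607971191406), (416.8439636230469, 41.15693283081055), 70.44979095458984) 882.520626006088
brush ((523.897705078125, 77.47383117675781), (415.1427001953125, 135.21206665039062), 72.39603424072266) 882.520626006088
bar ((459.57586669921875, -360.4313049316406), (14.756694793701172, 49.867000579833984), 88.01477813720703)
```

```bash
python3 - <<'E'
from h import *
d=np.load("pics/top0.npz"); im=d["im"].astype(int); w=d["w"]
r,g,b=im[...,0],im[...,1],im[...,2]; z=w[...,2]; x,y=w[...,0],w[...,1]
ax=np.array([590,152.4])
ok=(x>380)&(x<1000)&(abs(y-152)<300)&(z>-10)&(z<300)
v,u=np.indices(z.shape)
rd=np.hypot(x-ax[0],y-ax[1])
def ang(p): p=np.array(p)[:2]-ax; return np.hypot(*p).round(1),np.arctan2(p[1],p[0]).round(4)
a=ok&(r>150)&(g<90)&(rd>180)&(rd<270)&(z<12); print("arrow",a.sum(),w[a].mean(0),ang(np.median(w[a],0)))
print(cv2.fitLine(w[a][:,:2].astype(np.float32),2,0,.01,.01).ravel())
wh=ok&(r>170)&(rd>183)&(rd<270)&(z<10)&(x>750); print("strip",wh.sum(),ang(w[wh|a].mean(0)),cv2.minAreaRect(w[wh|a][:,:2].astype(np.float32)))
for n,u0,u1,z0 in (("cup",195,250,114),("pot",110,170,104)):
    m=ok&(u>u0)&(u<u1)&(v>155)&(v<220)&(z>z0)&(z<z0+15); c,R_=cv2.minEnclosingCircle(w[m][:,:2].astype(np.float32)); print(n,c,R_,ang(c))
p=ok&(u>155)&(u<200)&(v>300)&(v<345)&(z>92)&(z<100); print("post",cv2.minEnclosingCircle(w[p][:,:2].astype(np.float32)),ang(w[p].mean(0)))
P=np.array([440.3,139.8])
m=ok&(z>48)&(rd<180)&(np.hypot(x-P[0],y-P[1])>22)&(v>235)&(v<320)&(x<560)
# candidates in post frame: radial in, tangential
th=ang(P)[1]; er=-np.array([np.cos(th),np.sin(th)]); et=np.array([-er[1],er[0]])
q=(w[m][:,:2]-P)@np.stack([er,et],1)
for lo in range(-90,91,15):
    s=(q[:,1]>=lo)&(q[:,1]<lo+15); print(lo,s.sum(),q[s,0].min().round() if s.any() else None)
s=read_state(); M=R.from_quat(s["tcp_rot"]).as_matrix(); print(M.round(3))
k=np.array([459.6,-360.4]); print("to knob",k-s["eef_pos"][:2])
E
```

```text
arrow 128 [800.72014025 206.98085196   7.26162829] (np.float64(213.4), np.float64(0.2618))
[9.6594232e-01 2.5875753e-01 8.0072015e+02 2.0698085e+02]
strip 770 (np.float64(225.6), np.float64(0.2571)) ((802.6556396484375, 151.88601684570312), (185.4398956298828, 74.9374771118164), 83.90983581542969)
cup (665.0665893554688, 89.70011138916016) 34.682254791259766 (np.float64(97.8), np.float64(-0.6959))
pot (654.1876220703125, 227.7528076171875) 42.631465911865234 (np.float64(99.0), np.float64(0.8652))
post ((440.6346130371094, 140.69827270507812), 9.803504943847656) (np.float64(149.9), np.float64(-3.061))
-90 231 70.0
-75 240 66.0
-60 239 62.0
-45 239 58.0
-30 155 58.0
-15 0 None
0 123 52.0
15 269 49.0
30 282 48.0
45 253 52.0
60 211 57.0
75 74 69.0
90 72 90.0
[[-0.     0.325  0.946]
 [-0.001  0.946 -0.325]
 [-1.    -0.001 -0.   ]]
to knob [ 281.05818501 -880.35447926]
```

```bash
python3 -m pendant '[0.281,-0.88,0,0,0,-0.182,1,0.281,-0.88,0,0,0,-0.182,1,0.281,-0.88,0,0,0,-0.182,1,0.281,-0.88,0,0,0,-0.182,1]' 30
python3 -m pendant '[0.281,-0.88,0,0,0,-0.182,1,0.281,-0.88,0,0,0,-0.182,1,0.281,-0.88,0,0,0,-0.182,1,0.281,-0.88,0,0,0,-0.182,1]'
```

```text
t: 0.5
eef_pos: [235.0, 341.7, 202.8]
tcp_rot: [0.31, 0.635, -0.311, 0.635]
force: [1.0, -0.7, 0.1]
opening: 85.3
t: 0.9
eef_pos: [291.1, 165.9, 203.1]
tcp_rot: [0.477, 0.522, -0.477, 0.522]
force: [0.3, -0.2, -0.7]
opening: 85.5
```

```bash
python3 -m pendant '[0.281,-0.88,0,0,0,-0.182,1,0.281,-0.88,0,0,0,-0.182,1,0.281,-0.88,0,0,0,-0.182,1,0.281,-0.88,0,0,0,-0.182,1]'
python3 -m pendant '[0.281,-0.88,0,0,0,-0.182,1,0.281,-0.88,0,0,0,-0.182,1,0.281,-0.88,0,0,0,-0.182,1,0.281,-0.88,0,0,0,-0.182,1]'
python3 -m pendant '[0.281,-0.88,0,0,0,-0.182,1,0.281,-0.88,0,0,0,-0.182,1,0.281,-0.88,0,0,0,-0.182,1,0.281,-0.88,0,0,0,-0.182,1,0.281,-0.88,0,0,0,-0.182,1]'
python3 - <<'E'
from h import *
s=read_state(); M=R.from_quat(s["tcp_rot"]).as_matrix(); print(s["t"],s["eef_pos"],s["q"],"yaw",np.degrees(np.arctan2(M[1,1],M[0,1])))
shot("wrist","w1")
d=np.load("pics/w1.npz"); w=d["w"]; x,y,z=w[...,0],w[...,1],w[...,2]
m=(z>84)&(z<96)&(np.hypot(x-460,y+360)<40); print("bar",m.sum(),cv2.minAreaRect(w[m][:,:2].astype(np.float32)))
E
```

```text
t: 1.3
eef_pos: [347.4, -10.4, 203.2]
tcp_rot: [0.605, 0.366, -0.605, 0.366]
force: [0.5, 0.8, -0.9]
opening: 85.7
t: 1.7
eef_pos: [403.5, -186.6, 202.7]
tcp_rot: [-0.684, -0.181, 0.684, -0.18]
force: [-0.4, 0.7, -0.2]
opening: 85.7
t: 2.2
eef_pos: [459.5, -362.9, 201.5]
tcp_rot: [-0.706, 0.019, 0.707, 0.02]
force: [-0.2, 0.7, -0.1]
opening: 85.6
2.2 [ 459.51779554 -362.9031279   201.47808962] [-7.30877436e-01  3.81671661e-01  1.41573859e+00 -2.81335838e-04
  1.34591831e+00  8.94924243e-01] yaw -93.14800461242959
bar 944 ((460.3571472167969, -361.1049499511719), (13.903772354125977, 49.32188415527344), 87.1211929321289)
```

```bash
python3 -m pendant '[0,-0.005,-0.22,0,0,0,1,0,-0.005,-0.44,0,0,0,1,0,-0.005,-0.62,0,0,0,1,0,-0.005,-0.695,0,0,0,1,0,-0.005,-0.695,0,0,0,1]'
python3 -m pendant '[0,0,0,0,0,0,-1,0,0,0,0,0,0,-1,0,0,0,0,0,0,-1,0,0,0,0,0,0,-1,0,0,0,0,0,0,-1]' 30
python3 -m pendant '[0,0,0,0,0,0,-1,0,0,0,0,0,0,-1]' 30
```

```text
t: 2.75
eef_pos: [459.1, -359.7, 62.9]
tcp_rot: [-0.706, 0.016, 0.708, 0.017]
force: [-0.5, -0.6, 0.1]
opening: 85.1
t: 3.25
eef_pos: [459.8, -361.0, 64.6]
tcp_rot: [0.707, -0.017, -0.707, -0.017]
force: [0.3, 0.4, -0.1]
opening: 12.0
t: 3.45
eef_pos: [459.6, -360.8, 64.1]
tcp_rot: [-0.707, 0.017, 0.707, 0.017]
force: [0.1, -0.5, 1.0]
opening: 0.1
```

```bash
python3 - <<'E'
from h import *
s=read_state(); print(s)
a=shot("wrist","w2")["image"]; b=shot("scene","s2")["image"]
c=cv2.resize(b[120:280,120:300],(720,640)); c=cv2.resize(c,(540,480))
cv2.imwrite("pics/c2.png",cv2.resize(np.hstack([a,c]),(800,325))[...,::-1])
E
```

```text
{'t': 3.45, 'q': array([-7.28234320e-01,  5.21046129e-01,  1.55400966e+00,  3.25399894e-05,
        1.06658659e+00,  8.90597579e-01]), 'dq': array([0.00017323, 0.00192936, 0.00032318, 0.00115374, 0.0009487 ,
       0.00168686]), 'joint_torque': array([ 2.18352463e-03, -6.24642420e+01, -3.18396771e+01,  1.78855516e-04,
        2.88145668e-03, -3.72974691e-04]), 'eef_pos': array([ 459.62686867, -360.81990825,   64.08517207]), 'tcp_rot': array([-0.70689583,  0.01696801,  0.70690958,  0.01700612]), 'force': array([ 0.06090729, -0.45639526,  1.0243492 ]), 'wrist_torque': array([-0.02798725, -0.03266356,  0.01043539]), 'opening': 0.11256011094739367}
```

View pics/c2.png

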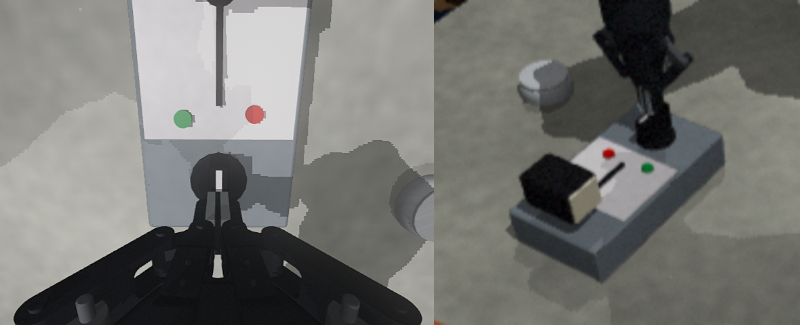

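```bash
python3 - <<'E'
from h import *
d=np.load("pics/w2.npz"); im=d["im"]; w=d["w"]
c=im[220:400,240:420]; cv2.imwrite("pics/c3.png",cv2.resize(c,(540,540),interpolation=cv2.INTER_NEAREST)[...,::-1])
for v in range(235,390,10): print(v,[tuple(w[v,u].round().astype(int)) for u in (312,318,323,328,335)])
E
```

```text
235 [(np.int64(485), np.int64(-358), np.int64(72)), (np.int64(485), np.int64(-360), np.int64(71)), (np.int64(485), np.int64(-363), np.int64(72)), (np.int64(485), np.int64(-365), np.int64(73)), (np.int64(484), np.int64(-369), np.int64(70))]
245 [(np.int64(485), np.int64(-358), np.int64(86)), (np.int64(485), np.int64(-361), np.int64(87)), (np.int64(485), np.int64(-363), np.int64(87)), (np.int64(485), np.int64(-365), np.int64(87)), (np.int64(484), np.int64(-368), np.int64(86))]
255 [(np.int64(481), np.int64(-358), np.int64(89)), (np.int64(481), np.int64(-360), np.int64(91)), (np.int64(481), np.int64(-363), np.int64(90)), (np.int64(481), np.int64(-365), np.int64(90)), (np.int64(480), np.int64(-368), np.int64(89))]
265 [(np.int64(476), np.int64(-357), np.int64(90)), (np.int64(476), np.int64(-360), np.int64(90)), (np.int64(476), np.int64(-362), np.int64(90)), (np.int64(476), np.int64(-365), np.int64(90)), (np.int64(476), np.int64(-368), np.int64(89))]
275 [(np.int64(471), np.int64(-357), np.int64(90)), (np.int64(472), np.int64(-360), np.int64(91)), (np.int64(471), np.int64(-362), np.int64(
[... 2085 characters left out ...]
-358), np.int64(140)), (np.int64(453), np.int64(-359), np.int64(129)), (np.int64(453), np.int64(-361), np.int64(130)), (np.int64(461), np.int64(-363), np.int64(139)), (np.int64(475), np.int64(-365), np.int64(158))]
375 [(np.int64(457), np.int64(-358), np.int64(140)), (np.int64(449), np.int64(-359), np.int64(130)), (np.int64(449), np.int64(-361), np.int64(130)), (np.int64(457), np.int64(-363), np.int64(140)), (np.int64(473), np.int64(-365), np.int64(159))]
385 [(np.int64(454), np.int64(-357), np.int64(140)), (np.int64(331), np.int64(-352), np.int64(1)), (np.int64(330), np.int64(-356), np.int64(0)), (np.int64(453), np.int64(-363), np.int64(139)), (np.int64(470), np.int64(-365), np.int64(159))]
```

View pics/c3.png

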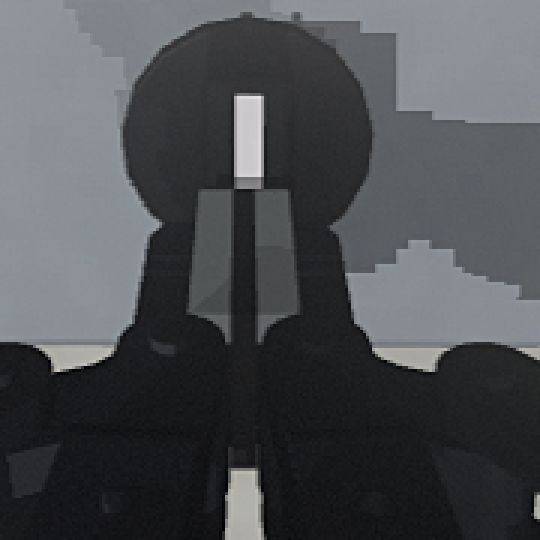

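```bash
python3 - <<'E'
from h import *
w=np.load("pics/w2.npz")["w"]
for v in range(255,345,6): print(v,[tuple(int(t) for t in w[v,u].round()) for u in (284,288,292,296,300,304,308,334,338,342,346,350,354)])
E
```

```text
255 [(469, -341, 56), (469, -343, 57), (469, -345, 56), (469, -347, 56), (468, -349, 55), (468, -352, 55), (481, -356, 89), (480, -368, 89), (467, -371, 55), (467, -373, 56), (467, -375, 56), (467, -377, 56), (467, -380, 56)]
261 [(465, -340, 55), (465, -343, 56), (465, -345, 56), (465, -347, 57), (465, -349, 56), (465, -351, 56), (477, -356, 88), (478, -368, 89), (464, -371, 57), (464, -373, 55), (463, -375, 55), (464, -377, 56), (463, -380, 55)]
267 [(462, -340, 56), (462, -342, 56), (461, -344, 55), (461, -347, 55), (461, -349, 56), (461, -351, 55), (475, -356, 89), (474, -367, 89), (460, -370, 55), (460, -373, 55), (460, -375, 56), (459, -377, 54), (459, -380, 54)]
273 [(458, -340, 56), (458, -342, 56), (458, -344, 56), (458, -347, 57), (457, -349, 56), (457, -351, 56), (472, -355, 89), (471, -367, 88), (456, -370, 55), (456, -373, 54), (456, -375, 55), (456, -377, 55), (456, -379, 56)]
279 [(454, -339, 56), (453, -341, 54), (454, -344, 55), (454, -346, 56), (454, -348, 55), (454, -351, 56), (469, -355, 89), (469, -367, 89), (452, -370, 54), (452, -373, 55), (453, -375, 56), (452
[... 1687 characters left out ...]
 125), (472, -350, 132), (473, -352, 135), (473, -353, 135), (473, -354, 135), (471, -355, 133), (471, -357, 132), (471, -366, 133), (471, -367, 133), (472, -368, 134), (472, -370, 135), (471, -371, 133), (471, -373, 133)]
333 [(472, -349, 136), (472, -350, 137), (473, -352, 138), (473, -353, 139), (473, -355, 138), (472, -356, 137), (471, -357, 136), (471, -366, 137), (472, -367, 138), (472, -368, 139), (473, -369, 139), (473, -371, 140), (471, -372, 136)]
339 [(472, -349, 140), (472, -351, 140), (472, -352, 140), (472, -353, 140), (472, -355, 140), (471, -356, 139), (472, -357, 141), (471, -365, 140), (471, -367, 140), (471, -368, 140), (471, -369, 140), (471, -371, 140), (471, -372, 140)]
```

The fingers shut to 0.1 mm and the depth shows the pad tips ending at z≈92, just above the bar. That is about 27 mm higher than the TCP reading implies. I'll open, go lower, and measure where the tips really are.

```bash
python3 -m pendant '[0,0,0.05,0,0,0,1,0,0,0.05,0,0,0,1,0,0,0.05,0,0,0,1,0,0,0.05,0,0,0,1,0,0,0,0,0,0,1]'
python3 -m pendant '[0,0,-0.05,0,0,0,1,0,0,-0.09,0,0,0,1,0,0,-0.09,0,0,0,1]'
python3 - <<'E'
from h import *
a=shot("wrist","w4"); b=shot("scene","s4")
w=np.load("pics/w4.npz")["w"]; x,y,z=w[...,0],w[...,1],w[...,2]
print(a["state"]["eef_pos"],a["state"]["force"],a["state"]["opening"])
for s in (1,-1):
    m=(abs(x-460)<25)&(s*(y+361)>25)&(s*(y+361)<75)&(z>56)&(z<170); print(s,m.sum(),np.percentile(z[m],[0,1,5,20]))
w2=np.load("pics/s4.npz")["w"]; m=(abs(w2[...,0]-460)<30)&(abs(w2[...,1]+361)<70)&(abs(w2[...,1]+361)>27)&(w2[...,2]>54)&(w2[...,2]<180); print(m.sum(),np.percentile(w2[m],[0,2,10,50],axis=0).round())
c=cv2.resize(b["image"][110:270,150:310],(480,480))
cv2.imwrite("pics/c4.png",cv2.resize(np.hstack([a["image"],c]),(800,343))[...,::-1])
E
```

```text
t: 4.05
eef_pos: [460.1, -361.3, 64.7]
tcp_rot: [0.707, -0.017, -0.706, -0.017]
force: [0.5, 0.3, -0.3]
opening: 72.3
t: 4.35
eef_pos: [459.0, -360.3, 44.2]
tcp_rot: [-0.706, 0.016, 0.708, 0.018]
force: [0.5, 0.0, -0.4]
opening: 85.1
[ 458.9833068  -360.25898168   44.21264782] [ 0.47955039  0.03284645 -0.35089773] 85.07022030029589
1 22449 [ 84.7208829   90.80170674 102.52031253 132.69139667]
-1 22385 [ 84.37104383  90.91177909 102.25386681 132.4592773 ]
727 [[ 443. -431.   55.]
 [ 448. -429.   91.]
 [ 454. -423.  101.]
 [ 469. -332.  143.]]
```

View pics/c4.png

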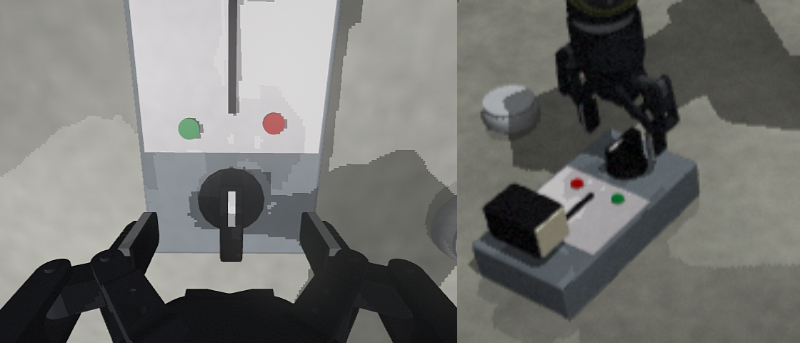

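The wrist and scene depth agree. The open tips sit at z≈84.5 with the TCP at 44, so the fingertips really end about 27 mm behind the reported TCP. I'll allow for that from here on, lower to TCP z≈36 and close.

```bash
python3 -m pendant '[0,0,-0.05,0,0,0,1,0,0,-0.05,0,0,0,1,0,0,-0.05,0,0,0,-1,0,0,-0.05,0,0,0,-1,0,0,-0.05,0,0,0,-1]' 30
python3 -m pendant '[0,0,0,0,0,0,-1,0,0,0,0,0,0,-1,0,0,0,0,0,0,-1,0,0,0,0,0,0,-1,0,0,0,0,0,0,-1]' 30
```

```text
t: 4.95
eef_pos: [459.8, -360.9, 36.3]
tcp_rot: [0.707, -0.017, -0.707, -0.017]
force: [1.0, 0.0, 0.5]
opening: 43.7
t: 5.45
eef_pos: [459.7, -361.4, 36.4]
tcp_rot: [0.707, -0.017, -0.707, -0.017]
force: [-0.2, -5.6, 1.4]
opening: 13.2
```

```bash
python3 -m pendant '[0,0,0,0,0,0.033,-1,0,0,0,0,0,0.066,-1,0,0,0,0,0,0.1,-1,0,0,0,0,0,0.133,-1,0,0,0,0,0,0.166,-1]'
python3 -m pendant '[0,0,0,0,0,0.033,-1,0,0,0,0,0,0.033,-1,0,0,0,0,0,0.033,-1]'
cat > needle.py <<'E'
from h import *
import sys
shot("top",sys.argv[1]); s=read_state(); M=R.from_quat(s["tcp_rot"]).as_matrix(); print(s["eef_pos"],s["force"],s["opening"],"yaw",np.degrees(np.arctan2(M[1,1],M[0,1])))
d=np.load(f"pics/{sys.argv[1]}.npz"); im=d["im"].astype(int); w=d["w"]; x,y,z=w[...,0],w[...,1],w[...,2]
r=im[...,0]; A=np.array([599.4,-366.5]); rd=np.hypot(x-A[0],y-A[1])
m=(r<75)&(im.max(-1)<75)&(rd>25)&(rd<80)&(z>48)&(z<62)&(x<585)&(abs(y+375)<45)
vx,vy,cx,cy=cv2.fitLine(w[m][:,:2].astype(np.float32),cv2.DIST_HUBER,0,.01,.01).ravel()
if vx>0: vx,vy=-vx,-vy
print(m.sum(),"needle dir",np.degrees(np.arctan2(vy,vx)),"range",rd[m].min(),rd[m].max())
rt=np.array([512.7,-390.7]); p=rt-[cx,cy]; print("red offset from line",vx*p[1]-vy*p[0],"axis offset",vx*(A[1]-cy)-vy*(A[0]-cx),"target dir",np.degrees(np.arctan2(*(rt-A)[::-1])))
E
python3 needle.py top5
```

```text
t: 5.95
eef_pos: [459.7, -361.6, 36.4]
tcp_rot: [0.687, 0.167, -0.687, 0.168]
force: [1.0, -8.1, -0.4]
opening: 13.7
t: 6.25
eef_pos: [459.8, -361.7, 36.4]
tcp_rot: [0.678, 0.201, -0.678, 0.202]
force: [0.8, -7.5, -0.9]
opening: 13.4
[ 459.75733331 -361.71287489   36.37474498] [ 0.36512249 -8.15103675 -0.49034167] 13.257517757016624 yaw -56.94236622214694
79 needle dir -165.56276 range 25.810789534533846 78.23531488396296
red offset from line 0.23136950545394974 axis offset -1.5884605530611289 target dir -164.40433746041185
```

```bash
python3 -m pendant '[0,0,0,0,0,0,1,0,0,0,0,0,0,1,0,0,0,0,0,0,1,0,0,0.2,0,0,0,1,0,0,0.45,0,0,0,1]'
python3 -m pendant '[0,0,0.2,0,0,0,1,0,0,0.37,0,0,0,1,0,0,0.37,0,0,0,1,0,0,0.37,0,0,0,1]'
python3 needle.py top6
python3 - <<'E'
from h import *
a=shot("wrist","w6")["image"]; b=cv2.imread("pics/top6.png")[...,::-1]
cv2.imwrite("pics/c6.png",cv2.resize(np.hstack([a,cv2.resize(b[220:390,430:535],(296,480))]),(800,410))[...,::-1])
E
```

```text
t: 6.8
eef_pos: [458.7, -359.8, 125.2]
tcp_rot: [-0.677, -0.203, 0.679, -0.2]
force: [0.2, 0.4, 1.4]
opening: 83.8
t: 7.2
eef_pos: [459.7, -360.7, 200.1]
tcp_rot: [0.678, 0.201, -0.678, 0.201]
force: [-0.4, -0.4, -0.2]
opening: 85.2
[ 459.37398124 -360.44227315  199.0653734 ] [-0.03253588  0.40485778 -0.37714588] 85.42288643549612 yaw -56.92482000040958
79 needle dir -165.3362 range 25.79078322538808 78.27197752118481
red offset from line 0.1116151981244915 axis offset -1.352318040262622 target dir -164.40433746041185
```

View pics/c6.png

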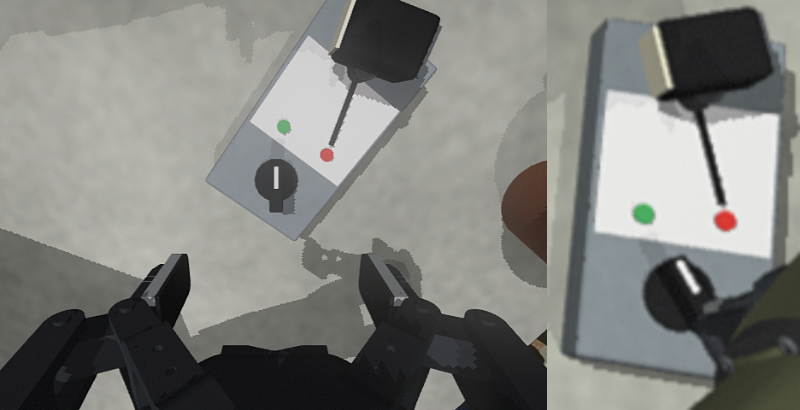

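The needle in the wrist view runs from (357,80) to (332,145) and lines up with the red tab at (327,155). The fitted line is 0.1 mm from the tab centre. Next is the post.

```bash
python3 -m pendant '[-0.032,0.835,0,0,0,-0.053,1,-0.032,0.835,0,0,0,-0.053,1,-0.032,0.835,0,0,0,-0.053,1,-0.032,0.835,0,0,0,-0.053,1]'
python3 -m pendant '[-0.032,0.835,0,0,0,-0.053,1,-0.032,0.835,0,0,0,-0.053,1,-0.032,0.835,0,0,0,-0.053,1,-0.032,0.835,0,0,0,-0.053,1]'
python3 -m pendant '[-0.032,0.835,0,0,0,-0.052,1,-0.032,0.835,0,0,0,-0.052,1,-0.032,0.835,0,0,0,-0.052,1,-0.032,0.835,0,0,0,-0.052,1,-0.032,0.835,0,0,0,-0.052,1]'
python3 - <<'E'
from h import *
shot("wrist","w7"); s=read_state(); M=R.from_quat(s["tcp_rot"]).as_matrix(); print(s["t"],s["eef_pos"],s["q"],"yaw",np.degrees(np.arctan2(M[1,1],M[0,1])))
w=np.load("pics/w7.npz")["w"]; x,y,z=w[...,0],w[...,1],w[...,2]
m=(abs(z-96.5)<3)&(np.hypot(x-440,y-140)<25); print(m.sum(),cv2.minEnclosingCircle(w[m][:,:2].astype(np.float32)),np.median(w[m],0))
E
```

```text
t: 7.7
eef_pos: [452.5, -190.3, 199.0]
tcp_rot: [-0.692, -0.146, 0.693, -0.144]
force: [-1.0, -0.6, -0.2]
opening: 85.6
t: 8.1
eef_pos: [446.1, -24.0, 199.2]
tcp_rot: [-0.701, -0.087, 0.702, -0.086]
force: [0.5, 0.3, -0.6]
opening: 85.7
t: 8.6
eef_pos: [439.9, 142.5, 199.0]
tcp_rot: [-0.706, -0.03, 0.707, -0.03]
force: [1.6, -1.0, -0.6]
opening: 85.4
8.65 [440.06609184 141.05004891 199.0239298 ] [ 2.30926374e-01  1.07725089e-01  1.76210630e+00 -6.21366729e-05
  1.27371064e+00  1.71854345e+00] yaw -85.23311544434321
413 ((441.16650390625, 141.0148162841797), 10.002702713012695) [441.84107259 141.24252455  96.37774139]
```

```bash
python3 -m pendant '[0.004,0,-0.22,0,0,0,1,0.004,0,-0.45,0,0,0,1,0.004,0,-0.66,0,0,0,1,0.004,0,-0.79,0,0,0,1,0.004,0,-0.82,0,0,0,1]'
python3 -m pendant '[0,0,0,0,0,0,0,0,0,0,0,0,0,-0.3,0,0,0,0,0,0,-1,0,0,0,0,0,0,-1,0,0,0,0,0,0,-1]' 30
python3 -m pendant '[0,0,0,0,0,0,-1,0,0,0,0,0,0,-1,0,0,0,0,0,0,-1]' 30
```

```text
t: 9.15
eef_pos: [439.6, 138.7, 33.1]
tcp_rot: [-0.705, -0.028, 0.709, -0.029]
force: [1.1, -0.7, 0.3]
opening: 85.2
t: 9.65
eef_pos: [441.7, 140.3, 37.0]
tcp_rot: [0.707, 0.029, -0.706, 0.028]
force: [-1.7, 0.4, 6.7]
opening: 19.2
t: 9.95
eef_pos: [441.7, 140.3, 37.0]
tcp_rot: [0.707, 0.029, -0.706, 0.028]
force: [-1.8, -1.2, 6.3]
opening: 19.4
```

```bash
python3 - <<'E'
import numpy as np
a=np.arctan2(140.3-152.4,441-590); r=np.hypot(140.3-152.4,441-590)
A=a+np.array([0,.16,.34,.52,.70,.83])
P=r*np.stack([np.cos(A),np.sin(A)],1); print(r,(np.diff(P,axis=0)/200).round(4),(np.diff(A)/np.pi).round(4))
E
```

```text
149.49050137048843 [[ 0.0192 -0.1179]
 [ 0.0437 -0.1271]
 [ 0.0657 -0.1172]
 [ 0.0856 -0.1035]
 [ 0.0727 -0.0644]] [0.0509 0.0573 0.0573 0.0573 0.0414]
```

```bash
python3 -m pendant '[0.001,-0.008,0,0,0,0.0035,-1,0.004,-0.026,0,0,0,0.011,-1,0.008,-0.054,0,0,0,0.023,-1,0.013,-0.086,0,0,0,0.037,-1,0.019,-0.118,0,0,0,0.051,-1]' 30
python3 -m pendant '[0.009,-0.025,0,0,0,0.0115,-1,0.0175,-0.051,0,0,0,0.023,-1,0.026,-0.076,0,0,0,0.0345,-1,0.035,-0.102,0,0,0,0.046,-1,0.044,-0.127,0,0,0,0.057,-1]'
```

```text
t: 10.45
eef_pos: [445.4, 116.5, 37.0]
tcp_rot: [0.702, 0.086, -0.701, 0.086]
force: [-0.7, 0.4, 5.4]
opening: 19.4
t: 10.95
eef_pos: [454.0, 90.9, 37.0]
tcp_rot: [0.692, 0.148, -0.691, 0.148]
force: [-2.0, -0.6, 6.7]
opening: 19.0
```

```bash
python3 -m pendant '[0.013,-0.0235,0,0,0,0.0115,-1,0.026,-0.047,0,0,0,0.023,-1,0.039,-0.07,0,0,0,0.0345,-1,0.0525,-0.094,0,0,0,0.046,-1,0.066,-0.117,0,0,0,0.057,-1]'
python3 -m pendant '[0.017,-0.021,0,0,0,0.0115,-1,0.034,-0.0415,0,0,0,0.023,-1,0.051,-0.062,0,0,0,0.0345,-1,0.0685,-0.083,0,0,0,0.046,-1,0.0855,-0.1035,0,0,0,0.057,-1]'
python3 -m pendant '[0.021,-0.02,0,0,0,0.012,-1,0.04,-0.036,0,0,0,0.023,-1,0.056,-0.05,0,0,0,0.032,-1,0.067,-0.06,0,0,0,0.038,-1,0.073,-0.064,0,0,0,0.041,-1]'
cat > cup.py <<'E'
from h import *
import sys
n=sys.argv[1]; shot("top",n); s=read_state(); M=R.from_quat(s["tcp_rot"]).as_matrix(); print(s["t"],s["eef_pos"],s["force"],s["opening"],"q",s["q"].round(2))
d=np.load(f"pics/{n}.npz"); im=d["im"].astype(int); w=d["w"]; x,y,z=w[...,0],w[...,1],w[...,2]
ax=np.array([590,152.4]); rd=np.hypot(x-ax[0],y-ax[1]); F=.2618
m=(rd<150)&(z>115)&(z<125)&(x>ax[0]+40); lab,st,ct=cv2.connectedComponentsWithStats(m.astype(np.uint8))[1:]
for k in range(1,len(st)):
    if st[k,4]>60:
        c,r=cv2.minEnclosingCircle(w[lab==k][:,:2].astype(np.float32)); p=np.array(c)-ax
        print("rim",st[k,4],c,r,"base x,y",p@[np.cos(F),np.sin(F)],p@[-np.sin(F),np.cos(F)],"ang err",F-np.arctan2(p[1],p[0]))
E
python3 cup.py top8
```

```text
t: 11.45
eef_pos: [467.1, 67.4, 37.0]
tcp_rot: [0.675, 0.209, -0.675, 0.209]
force: [-4.0, -1.7, 8.3]
opening: 19.1
t: 11.95
eef_pos: [484.2, 46.5, 37.0]
tcp_rot: [-0.654, -0.269, 0.654, -0.269]
force: [-3.1, -2.0, 7.9]
opening: 19.3
t: 12.45
eef_pos: [498.9, 33.5, 37.0]
tcp_rot: [-0.635, -0.31, 0.636, -0.31]
force: [-6.5, -7.4, 10.9]
opening: 19.0
12.5 [498.93407868  33.41476006  36.98264218] [-5.26276826 -6.41839299  9.78338346] 19.113906054764787 q [-0.01  0.4   1.81 -0.    0.93  0.66]
rim 332 (685.1925048828125, 166.8147430419922) 34.651275634765625 base x,y 95.6797024058085 -10.714119206302883 ang err 0.11151446287546779
```

```bash
python3 -m pendant '[0.01,-0.008,0,0,0,0.005,-1,0.027,-0.02,0,0,0,0.014,-1,0.045,-0.033,0,0,0,0.024,-1,0.059,-0.044,0,0,0,0.031,-1,0.067,-0.05,0,0,0,0.0355,-1]'
python3 -m pendant '[0,0,0,0,0,0,-1,0,0,0,0,0,0,-1,0,0,0,0,0,0,-1]'
python3 cup.py top9; python3 needle.py top9b
python3 - <<'E'
from h import *
b=shot("scene","s9")["image"]; a=cv2.imread("pics/top9.png")[...,::-1]
cv2.imwrite("pics/c9.png",cv2.resize(np.hstack([a[:,60:560],b[:,60:560]]),(800,384))[...,::-1])
E
```

```text
t: 13.0
eef_pos: [512.7, 23.9, 37.0]
tcp_rot: [0.618, 0.345, -0.617, 0.345]
force: [-2.0, -1.6, 6.7]
opening: 19.3
t: 13.3
eef_pos: [512.5, 24.0, 37.0]
tcp_rot: [0.618, 0.344, -0.617, 0.345]
force: [-2.6, -2.6, 7.2]
opening: 19.0
13.35 [512.5345884   24.00173496  36.99315221] [-1.60595917 -2.45042213  6.25361099] 19.148212945759 q [-0.02  0.42  1.78 -0.    0.94  0.53]
rim 344 (683.7828369140625, 176.21942138671875) 34.52298355102539 base x,y 96.75218336170776 -1.2650492441784669 ang err 0.013074404286071262
[512.51351111  23.97916956  36.97616633] [-1.96202025 -2.96987439  6.43328131] 18.704019252261894 yaw -31.629580458123584
80 needle dir -164.29216 range 25.7075498625447 78.45995460675022
red offset from line -0.5840744084740415 axis offset -0.4078515118981212 target dir -164.40433746041185
```

View pics/c9.png

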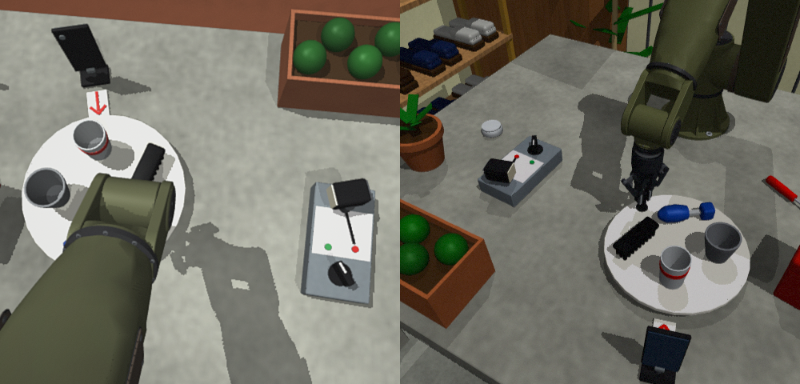

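The cup at (92,140) in the left view is in line with the arrow at (97,103), 1.3 mm off by measurement. All four objects stand on the platter, the post is gripped and the needle is on the red tab. Handing in.

```bash
python3 -c "
from cell import close_job; print(close_job())"
```

```text
the job is handed in; nothing more can be done
None
```

I aimed the lamp at the red tab with the knob, then turned the platter about 0.95 rad by its post until the cup stood at the arrow. I handed the job in at about 13.5 s, still gripping the post; no verdict was reported.

**Last checks:**
- **Needle:** its line was 0.6 mm from the red tab's centre (0.1 mm right after I let go of the knob).
- **Cup:** 1.3 mm off the front line and 97 mm from the axis.
- **Grip:** fingers stopped at 19 mm on the post with a 30 N grip set.
- **Platter:** the arm pose and the cup picture showed no movement.
- **Things on the platter:** cup, pot, shoe tree and brush all looked upright in the last picture. I judged them by eye and did not measure their tilt or distance from the axis.

**What disagreed:** the first grasp of the knob missed and the fingers shut on nothing above the bar. Camera depth showed the fingertips end about 27 mm behind the reported TCP. I allowed for that from then on, and both later grasps held.

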